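Level the inductors in the bench tester and shut its guard

TASK

The inductors lie in a heap under the bench tester's sliding guard. Slide the guard fully open, spread the six inductors over the tray floor into one even layer (none lying on another, one on or touching each of the four cross marks on the floor), then slide the guard fully shut over them. Do not disturb the jar, the spool or the meter.

Things in the scene. Friction and masses are not known exactly. Their poses are not given: they have to be found in the camera images.
- tester: bench tester, a fixed white and aluminium case 208 mm (x) by 424 mm (y); origin at the centre of its underside, on the bench. Its -y half is an open tray; its +y half is a closed white deck, 54 mm high, over which the guard parks when open. Aluminium guide rails along both long sides, outside the guard, reach 68 mm above the bench
- tray (a point): centre of the tray floor, on its surface, 20 mm above the bench. The tray is 180 mm (x) by 200 mm (y) inside, flat, with walls 40 mm high and 8 mm thick. Four cross marks on the floor, one in the middle of each quarter. Axes: z up, y along the guard's track towards the deck, x across the track
- guard (a joint): clear plastic guard, 190 x 208 x 5 mm with dark edges, sliding level over the tray; underside 42 mm, top 47 mm above the tray floor. 0 = fully shut (tray covered), 0.20 m = fully open against its stop (tray clear, guard over the deck). It opens towards the tray's +y, takes about 3 N, and starts anywhere from shut to a third open
- guard_rib (a point): middle of the top edge of the upright black rib on the guard, by which it is pushed: 70 mm long across the track (x), 8 mm thick (y), 28 mm high above the guard's top. Moves with the guard: when shut it lies 50 mm to the +y side of the tray's centre, on the tray's middle line. Axes as the tray's
- mark1 (a point): centre of one of the four dark cross-shaped marks (26 mm across, level with the surface) on the tray floor, at x -45 mm, y -50 mm from the tray's centre
- mark2 (a point): centre of one of the four dark cross-shaped marks (26 mm across, level with the surface) on the tray floor, at x -45 mm, y +50 mm from the tray's centre
- mark3 (a point): centre of one of the four dark cross-shaped marks (26 mm across, level with the surface) on the tray floor, at x +45 mm, y -50 mm from the tray's centre
- mark4 (a point): centre of one of the four dark cross-shaped marks (26 mm across, level with the surface) on the tray floor, at x +45 mm, y +50 mm from the tray's centre
- part1: one of six equal moulded power inductors, dark grey block 24 x 24 mm and 18 mm high, about 40 g, with copper side terminals near its foot; origin at the block's centre, z axis through its 18 mm height. At the start the six are heaped in the tray, four on the floor in a square and two on top of them
- part2: one of six equal moulded power inductors, dark grey block 24 x 24 mm and 18 mm high, about 40 g, with copper side terminals near its foot; origin at the block's centre, z axis through its 18 mm height. At the start the six are heaped in the tray, four on the floor in a square and two on top of them
- part3: one of six equal moulded power inductors, dark grey block 24 x 24 mm and 18 mm high, about 40 g, with copper side terminals near its foot; origin at the block's centre, z axis through its 18 mm height. At the start the six are heaped in the tray, four on the floor in a square and two on top of them
- part4: one of six equal moulded power inductors, dark grey block 24 x 24 mm and 18 mm high, about 40 g, with copper side terminals near its foot; origin at the block's centre, z axis through its 18 mm height. At the start the six are heaped in the tray, four on the floor in a square and two on top of them
- part5: one of six equal moulded power inductors, dark grey block 24 x 24 mm and 18 mm high, about 40 g, with copper side terminals near its foot; origin at the block's centre, z axis through its 18 mm height. At the start the six are heaped in the tray, four on the floor in a square and two on top of them
- part6: one of six equal moulded power inductors, dark grey block 24 x 24 mm and 18 mm high, about 40 g, with copper side terminals near its foot; origin at the block's centre, z axis through its 18 mm height. At the start the six are heaped in the tray, four on the floor in a square and two on top of them
- jar: bystander: amber glass jar with lid, 56 mm across, 115 mm high, standing on the bench beside the tester; origin at the centre of its underside
- spool: bystander: steel-coloured wire spool, 60 mm across, 52 mm high, standing on the bench beside the tester; origin at the centre of its underside
- meter: bystander: grey hand-held meter lying on the bench beside the tester, 55 x 75 mm, 30 mm high; origin at the centre of its underside

How it is judged:
By the outcome, as a careful person would: the job done as asked, in the order asked, and still so for the second after the job is handed in, with the robot touching nothing.
It also fails if it takes over 72 s, if anything falls off the work surface, if the arm or the gripper's body presses on something with over 40 N, if the wrist force passes 120 N, or if a joint passes its speed limit or range.

ROBOT

A 6-joint arm with a two-finger parallel gripper is mounted at the origin on the work surface. World frame = base frame: x ahead of the robot, y to its left, z up, the work surface at z = 0. Lengths are in mm, angles in degrees, forces in N, time in s.
With the tool pointing down it reaches from about 350 to 850 mm from the base axis. Payload 8.1 kg.
Tool frame: the origin (TCP) lies midway between the tips of the shut fingers; the grasp point (between the pads) lies grip_depth behind it (grip_depth is the distance from the TCP to the grasp point, in mm); z points along the fingers, y is the line along which they close (so a half turn about z gives the same grasp; the last joint's range is limited). The gripper opens to 85 mm and grips with 20 to 120 N. Pads are 22 mm wide; open, the fingers measure 114 mm over their backs; the gripper's body (76 mm by 85 mm) begins 54 mm behind the grasp point. The pads swing forward as they close: fully open they stand 13 mm farther back than shut.
Start: joints at [-73.362, 7.471, 85.268, -0, 87.261, -4.893], TCP at [220.23, -558.125, 231.292] pointing down, gripper open.
Joint ranges: [-169.43, 169.43], [-51.17, 129.36], [1.28, 143.12], [-76.62, 256.62], [0, 156.53], [-152.29, 152.29]. Speed limits (degrees/s): [136.94, 136.94, 159.86, 180, 180, 180].

INTERFACE

Orientations are given as [roll, pitch, yaw] about the fixed x, y, z axes, in that order (R = Rz(yaw) Ry(pitch) Rx(roll)).
In Python, from bench import sense, snapshot, hand_in, grip_depth gives the robot as it stands. The module is installed in compiled form; this text tells all that it offers.
- The arm moves only by the tool apply_moves, never from a script. Its argument "series" is text: rows parted by semicolons, each of 5 numbers parted by spaces: the shift along the tool's x, y, z each as a share of 0.3 m, from -1 to 1, then the turn about the tool's z as a share of 2 rad, from -1 to 1, then the gripper's target within -1 to 1 (shut at 1, half-way at 0, fully open at -1). In form: tx ty tz twist gripper; .... A call has 1 to 5 rows; each row shifts and turns the commanded pose from where the row before left it, along the tool's axes as they then stand; what a row does not reach is not made up. A row lasts 1/12 s, in which the tool goes at most 41.7 mm and 7.16 degrees, less where a joint would pass 70% of its speed; a pose out of reach is approached as far as the arm can. A call with a number of a shift or a turn outside -1 to 1 is refused whole. A call with a gripper value outside its range is refused whole. The fingers move at their own pace and stop on an object; "squeeze" is the grip in N (left out, the last holds). Time passes only in rows, so rows that do not move let the fingers close. It gives the time, the measured TCP pose, the force, the opening and the grip force at its end, in the units of the state.
- sense(): the state, without advancing time (a new reading comes with each control period).
- snapshot(name): name is "scene" or "top" or "wrist"; returns a dict with "frame" (480x640x3 uint8, blue, green, red), "depth" (480x640 float32, mm along the optical axis (not along the pixel's ray), 0 where there is no reading), "intrinsics" (3x3 intrinsics, pixels), "extrinsics" (4x4, takes a point from camera to world coordinates); the wrist camera has in their place "tool_from_camera" (4x4, takes a point from camera to tool coordinates, whose origin is the TCP and whose axes are the flange's). Camera axes: x right, y down, z forward; pixel columns grow to the right and rows downward; lengths in mm; the calibration is good to about 2 mm. A picture is of the moment at which its call begins: read the wrist's pose just before it.
- hand_in(): hands the job in; it is judged then, once.
The state is a dict: "time": time; "joint_pos": joint angles; "qd": joint speeds; "joint_efforts": joint torques, N m; "tool_pos": TCP position; "tcp_rot": TCP orientation; "ft_force": force on the tool from outside, world axes, zero at the start; "wrist_torque": the same for the moment, N m; "finger_gap": finger opening in mm; "grip_force": force on a finger pad.
Only numpy, scipy, OpenCV 4.12 (cv2) and the standard library are available. Lean on these libraries where they do the work, as an engineer would, in place of code of your own. Each camera call takes 0.05 s, during which the arm holds its last target. There are 200 camera calls.

## Working session

There is one attempt and no reset: what is moved stays moved. The work goes in short steps, Python scripts to look and compute and a tool call to move; the robot and the scene stay as the last step left them, time stands still between calls to the robot, and variables do not carry over. Pictures are saved under pics/ and viewed, at most 10 in all, crops included, and the job is handed in when it is done.

Besides the shell and the picture viewer there is one more tool, called after ">>>" as name(argument=value, ...), one argument or row to a line, values as JSON. apply_moves: Moves the arm, as the interface text tells. Its arguments: {"type":"object","properties":{"series":{"type":"string"},"squeeze":{"type":"number"}},"required":["series"]}

```bash
mkdir -p pics && cat > h.py <<'E'
import numpy as np, cv2
from bench import sense, snapshot, hand_in, grip_depth
from scipy.spatial.transform import Rotation as R
def toolT(s):
    T=np.eye(4);T[:3,:3]=R.from_euler('xyz',s['tcp_rot'],degrees=True).as_matrix();T[:3,3]=s['tool_pos'];return T
def shot(n):
    s=sense();d=snapshot(n)
    d['E']=toolT(s)@np.array(d['tool_from_camera']) if n=='wrist' else np.array(d['extrinsics'])
    d['K']=np.array(d['intrinsics']);return d
def ray(d,uv,z):
    r=d['E'][:3,:3]@np.linalg.inv(d['K'])@np.array([uv[0],uv[1],1.]);o=d['E'][:3,3]
    return o+r*(z-o[2])/r[2]
def proj(d,p):
    q=np.linalg.inv(d['E'])@np.append(p,1);q=d['K']@q[:3];return q[:2]/q[2]
def cloud(d):
    v,u=np.mgrid[:480,:640];Z=d['depth'];P=np.stack([u*Z,v*Z,Z],-1)@np.linalg.inv(d['K']).T
    return P@d['E'][:3,:3].T+d['E'][:3,3]
E
python3 - <<'E'
from h import *
print(sense(),grip_depth)
a=shot('top');b=shot('scene')
for n,d in(('top',a),('scene',b)):
    cv2.imwrite(f'pics/{n}0.png',d['frame']);print(n,d['E'].round(3).tolist(),d['K'].tolist())
E
```

```text
{'time': 0.0, 'joint_pos': array([-7.33620119e+01,  7.51650347e+00,  8.53302682e+01,  1.12343131e-03,
        8.72605128e+01, -4.89387979e+00]), 'qd': array([ 0.02845247, -0.02278357, -0.0789989 , -0.06592981, -0.02234704,
       -0.05325728]), 'joint_efforts': array([ 5.64682596e-04, -5.69391596e+01, -5.00558174e+01, -3.36506237e-04,
        1.48060906e-02,  3.43906152e-05]), 'tool_pos': array([ 220.07214935, -557.59002178,  230.22039956]), 'tcp_rot': array([-1.79893202e+02, -1.02704327e-02,  2.15318036e+01]), 'ft_force': array([-0.33808308, -0.11136696,  0.09429916]), 'wrist_torque': array([-0.01291432,  0.00259059, -0.02552037]), 'grip_force': 0.0, 'finger_gap': 85.4745811891184} 18.700000000000003
top [[0.027, -0.981, 0.194, 477.934], [-1.0, -0.028, 0.002, -46.901], [0.004, -0.194, -0.981, 846.571], [0.0, 0.0, 0.0, 1.0]] [[485.89068028628793, 0.0, 323.56646871358856], [0.0, 485.89068028628793, 238.61409608076144], [0.0, 0.0, 1.0]]
scene [[0.582, 0.44, -0.684, 1131.426], [0.813, -0.335, 0.476, -437.795], [-0.02, -0.833, -0.553, 521.297], [0.0, 0.0, 0.0, 1.0]] [[443.60527853956575, 0.0, 313.1328724912749], [0.0, 443.60527853956575, 247.07203420708905], [0.0, 0.0, 1.0]]
```

View pics/top0.png

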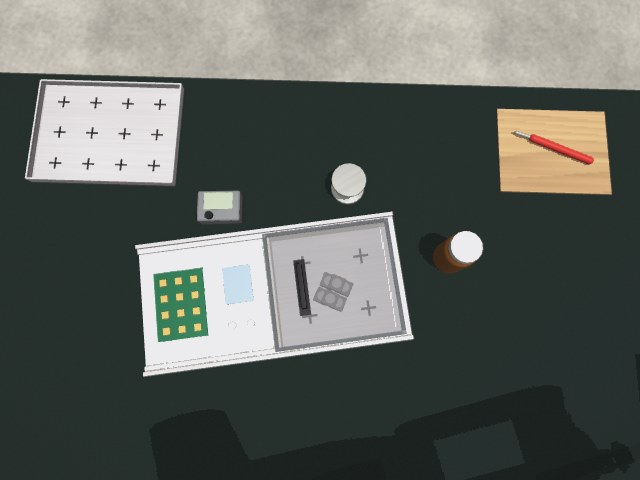

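View pics/scene0.png

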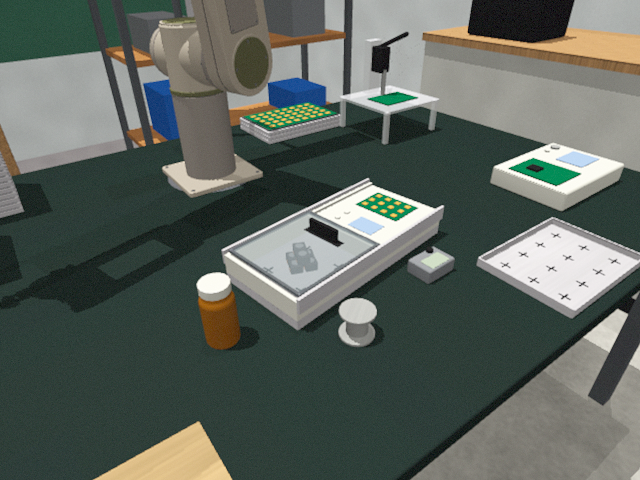

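The top view shows the tester with rail corners near (137,247), (392,213), (412,338), (145,375). The rib is at (302,288), the heap at (334,291) and marks at (361,256), (369,308). The jar is at (463,248), the spool at (348,180) and the meter at (218,206). The scene view shows the guard nearly shut, with two inductors on top of the heap.

```bash
python3 - <<'E'
from h import *
d=shot('top');C=cloud(d)
roi=np.zeros((480,640),bool);roi[205:385,125:425]=1
# tester outline: rails by depth, marks by rays
Z=C[...,2]
print('depth z: deck',Z[290,240],'tray',Z[280,380],'heap',Z[285,337],Z[298,330],'rib',Z[285,302],'bench',Z[420,60])
m=(roi&(Z>61)&(Z<75)&(d['frame'].min(2)>150)).astype(np.uint8)
n,l,st,ce=cv2.connectedComponentsWithStats(m)
for i in range(1,n):
    if st[i,4]>150:
        P=C[l==i];print(st[i],P.mean(0).round(1),'rect',cv2.minAreaRect(P[:,:2].astype(np.float32)))
for uv in [(361,256),(369,308)]: print('mark',ray(d,uv,20).round(1))
for uv in [(137,247),(392,213),(412,338),(145,375)]: print('corner',ray(d,uv,68).round(1))
print('rib',ray(d,(302,288),95))
m=roi&(Z>85)&(Z<110);P=C[m];print(m.sum(),P.mean(0),cv2.minAreaRect(P[:,:2].astype(np.float32)) if m.sum() else '')
cv2.imwrite('pics/crop0.png',cv2.resize(d['frame'][205:380,255:420],None,fx=3.4,fy=3.4,interpolation=cv2.INTER_CUBIC))
E
```

```text
depth z: deck 54.83438598237717 tray 68.88362063686088 heap 67.89484995218095 65.57294642878128 rib 95.36892890134777 bench -0.7799200249758087
[ 135  212  258   38 1030] [643.9  48.8  67.6] rect ((642.0009155273438, 51.661865234375), (12.883594512939453, 423.5431823730469), 8.857561111450195)
[  267   223   135   125 11467] [558.6 -64.4  67.1] rect ((559.8494262695312, -61.96891784667969), (177.4815216064453, 195.82644653320312), 9.238494873046875)
[ 143  331  271   45 1207] [445.2  19.5  67.4] rect ((447.19256591796875, 19.44427490234375), (12.144672393798828, 422.9029846191406), 9.450942993164062)
mark [ 612.4 -110.7   20. ]
mark [ 524.  -125.3   20. ]
corner [609.2 257.2  68. ]
corner [ 677.9 -157.3   68. ]
corner [ 476.4 -188.8   68. ]
corner [409.1 224.5  68. ]
rib [547.58699663 -14.40809955  95.        ]
241 [551.79194678 -12.72915342  94.70270513] ((552.2564086914062, -12.597877502441406), (70.02071380615234, 7.977420806884766), 9.367732048034668)
```

View pics/crop0.png

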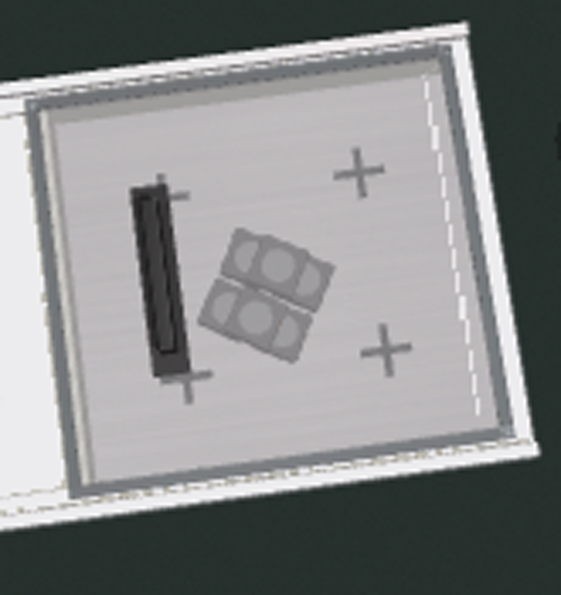

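```bash
cat >> h.py <<'E'
A=np.radians(9.4);EX=np.array([np.cos(A),np.sin(A),0]);EY=np.array([-np.sin(A),np.cos(A),0]);TRAY=np.array([560.3,-68.2,20.])
def T2W(x,y,z): return TRAY+x*EX+y*EY+[0,0,z-20]   # tray x,y ; world z
def W2T(p): p=np.asarray(p)-TRAY;return np.array([p@EX,p@EY,p[2]+20])
def plan(*wp):
    """wp: (world xyz, yaw); shares total per leg: twist done after the shift"""
    s=sense();p=np.array(s['tool_pos']);yaw=s['tcp_rot'][2]
    for q,y in wp:
        Rm=R.from_euler('xyz',[180,0,yaw],degrees=True).as_matrix();d=Rm.T@(np.array(q)-p)/300
        dy=(yaw-y+90)%180-90
        print('shift',d.round(4),'twist',round(np.radians(dy)/2,4),'min rows',round(max(np.linalg.norm(d)/.139,abs(dy)/7.16),1))
        p=np.array(q);yaw-=dy
E
python3 - <<'E'
from h import *
rib=T2W(1,56,72);up=rib+[0,0,60];up2=rib+[0,0,130]
plan((up2,9.4),(up,9.4),(rib,9.4),(rib+194*EY,9.4),(rib+194*EY+[0,0,60],9.4))
E
```

```text
shift [ 1.6963 -1.2834  0.0949] twist 0.1059 min rows 15.3
shift [ 0.     -0.      0.2333] twist 0.0 min rows 1.7
shift [ 0.  -0.   0.2] twist 0.0 min rows 1.4
shift [-0.     -0.6467 -0.    ] twist 0.0 min rows 4.7
shift [ 0.   0.  -0.2] twist 0.0 min rows 1.4
```

>>> apply_moves(
  series="0.05 -0.04 0.005 0 0;0.085 -0.064 0.005 0 0;0.085 -0.064 0.005 0 0;0.085 -0.064 0.005 0 0;0.085 -0.064 0.005 0 0",
  squeeze=30,
)

```text
time: 0.57
tool_pos: [296.8, -431.2, 223.3]
tcp_rot: [-180.0, 0.0, 21.5]
ft_force: [1.3, -0.0, 0.5]
finger_gap: 42.8
grip_force: 0.0
```

>>> apply_moves(
  series="0.085 -0.064 0.005 0 0;0.085 -0.064 0.005 0 0;0.085 -0.064 0.005 0 0;0.085 -0.064 0.005 0 0;0.085 -0.064 0.005 0 0",
)

```text
time: 0.98
tool_pos: [380.2, -294.9, 216.0]
tcp_rot: [-180.0, 0.0, 21.5]
ft_force: [-0.4, -0.7, 0.2]
finger_gap: 42.8
grip_force: 0.0
```

>>> apply_moves(
  series="0.085 -0.064 0.005 0 0;0.085 -0.064 0.005 0 0;0.085 -0.064 0.005 0 0;0.085 -0.064 0.005 0 0;0.085 -0.064 0.005 0 0",
)

```text
time: 1.4
tool_pos: [463.6, -158.8, 208.5]
tcp_rot: [-180.0, 0.0, 21.5]
ft_force: [-0.2, -0.8, 0.9]
finger_gap: 42.6
grip_force: 0.0
```

>>> apply_moves(
  series="0.085 -0.064 0.005 0 0;0.085 -0.064 0.005 0 0;0.085 -0.064 0.005 0 0;0.085 -0.064 0.005 0 0;0.035 -0.03 0.0 0 0",
)

```text
time: 1.82
tool_pos: [537.3, -36.1, 202.1]
tcp_rot: [-179.9, -0.0, 21.7]
ft_force: [-0.5, -0.6, 0.1]
finger_gap: 42.9
grip_force: 0.0
```

>>> apply_moves(
  series="0 0 0 0.053 0;0 0 0 0.053 0;0 0 0 0 0",
)

```text
time: 2.07
tool_pos: [536.2, -39.1, 202.4]
tcp_rot: [-180.0, 0.0, 9.1]
ft_force: [-0.5, 0.1, -0.6]
finger_gap: 43.1
grip_force: 0.0
```

```bash
python3 - <<'E'
from h import *
s=sense();print(s['time'],s['tool_pos'],s['tcp_rot'],s['finger_gap'])
d=shot('top');C=cloud(d);Z=C[...,2]
rib=T2W(1,56,72);up=rib+[0,0,60]
plan((up,9.4),(rib,9.4))
w=shot('wrist');cv2.imwrite('pics/w1.png',w['frame']);print(proj(w,T2W(1,56,95)))
E
```

```text
2.0667 [536.17312303 -39.06748165 202.43531607] [-1.79996083e+02  4.96178129e-02  9.14868414e+00] 43.1198743040317
shift [ 0.0674 -0.0785  0.2349] twist 0.0008 min rows 1.8
shift [ 0.  -0.   0.2] twist 0.0 min rows 1.4
[289.48105339 208.7654241 ]
```

View pics/w1.png

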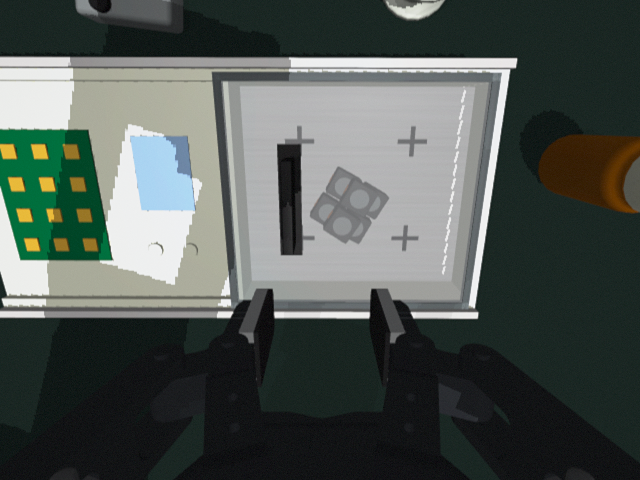

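The wrist view shows the rib at column 290 (rows 145–254), and my estimate projects to (289,209). The heap is at about (348,205). The rib fit is good, so I'll grasp it.

>>> apply_moves(
  series="0.034 -0.039 0.06 0 0;0.034 -0.039 0.06 0 0;0 0 0.06 0 0;0 0 0.055 0 0;0 0 0 0 0",
)

```text
time: 2.58
tool_pos: [550.0, -12.9, 128.2]
tcp_rot: [-179.9, 0.4, 9.6]
ft_force: [-0.0, 0.5, -0.7]
finger_gap: 42.4
grip_force: 0.0
```

>>> apply_moves(
  series="0 0 0.07 0 0;0 0 0.07 0 0;0 0 0.06 0 0;0 0 0 0 0.3;0 0 0 0 0.6",
  squeeze=30,
)

```text
time: 3.0
tool_pos: [552.0, -13.2, 72.3]
tcp_rot: [-180.0, 0.1, 9.4]
ft_force: [-0.4, 0.9, 0.5]
finger_gap: 19.3
grip_force: 0.0
```

>>> apply_moves(
  series="0 0 0 0 1;0 0 0 0 1;0 0 0 0 1;0 0 0 0 1",
)

```text
time: 3.33
tool_pos: [553.4, -13.1, 74.0]
tcp_rot: [180.0, -0.1, 9.4]
ft_force: [-5.3, 0.0, 6.3]
finger_gap: 7.1
grip_force: 34.1
```

>>> apply_moves(
  series="0 -0.03 0 0 1;0 -0.06 0 0 1;0 -0.07 0 0 1;0 -0.07 0 0 1;0 -0.07 0 0 1",
)

```text
time: 3.75
tool_pos: [538.8, 75.8, 73.9]
tcp_rot: [179.9, -0.1, 9.4]
ft_force: [-1.4, -4.2, 5.2]
finger_gap: 7.2
grip_force: 33.8
```

>>> apply_moves(
  series="0 -0.07 0 0 1;0 -0.07 0 0 1;0 -0.07 0 0 1;0 -0.07 0 0 1;0 -0.03 0 0 1",
)

```text
time: 4.17
tool_pos: [523.3, 169.5, 73.9]
tcp_rot: [-180.0, -0.1, 9.5]
ft_force: [-3.1, -2.7, 6.9]
finger_gap: 7.1
grip_force: 34.1
```

>>> apply_moves(
  series="0 -0.015 0 0 1;0 -0.01 0 0 1;0 -0.01 0 0 1;0 0 0 0 1",
)

```text
time: 4.5
tool_pos: [521.9, 178.6, 74.0]
tcp_rot: [-180.0, -0.1, 9.4]
ft_force: [-4.2, 0.7, 8.5]
finger_gap: 7.4
grip_force: 34.1
```

```bash
python3 - <<'E'
from h import *
s=sense();print(W2T(s['tool_pos']),s['ft_force'])
E
```

```text
[  2.45135265 249.73555512  73.99058861] [-4.15755868  0.67716658  8.53145402]
```

>>> apply_moves(
  series="0 -0.005 0 0 1;0 -0.005 0 0 1;0 -0.003 0 0 1;0 0 0 0 1",
)

```text
time: 4.83
tool_pos: [521.5, 181.3, 74.0]
tcp_rot: [179.9, -0.1, 9.4]
ft_force: [-4.4, -4.4, 8.0]
finger_gap: 7.4
grip_force: 34.2
```

>>> apply_moves(
  series="0 -0.006 0 0 1;0 -0.004 0 0 1;0 0 0 0 1",
)

```text
time: 5.08
tool_pos: [521.4, 181.4, 73.9]
tcp_rot: [179.7, -0.1, 9.4]
ft_force: [-3.6, -18.1, 10.2]
finger_gap: 7.2
grip_force: 34.5
```

>>> apply_moves(
  series="0 0.01 0 0 1;0 0 0 0 0.3;0 0 0 0 0;0 0 0 0 0;0 0 -0.03 0 0",
)

```text
time: 5.5
tool_pos: [519.2, 181.8, 79.8]
tcp_rot: [180.0, 0.2, 9.4]
ft_force: [-0.1, -0.3, -0.1]
finger_gap: 42.7
grip_force: 0.0
```

>>> apply_moves(
  series="0 0 -0.1 0 0;0 0 -0.1 0 0;0 0.1 -0.1 0 0;0 0.1 -0.05 0 0;0 0.1 -0.05 0 0",
)

```text
time: 5.92
tool_pos: [536.0, 93.4, 203.9]
tcp_rot: [180.0, -0.2, 9.5]
ft_force: [0.2, -0.2, -0.3]
finger_gap: 42.2
grip_force: 0.0
```

>>> apply_moves(
  series="0 0.1 0 0 0;-0.03 0.1 0 0 0;-0.07 0.1 0 0 0;-0.08 0.1 0 0 0;-0.08 0.06 0 0 0",
)

```text
time: 6.33
tool_pos: [480.1, -57.6, 201.4]
tcp_rot: [179.9, -0.0, 9.4]
ft_force: [1.0, 0.2, 0.0]
finger_gap: 42.7
grip_force: 0.0
```

>>> apply_moves(
  series="-0.05 0.05 0 0 0;-0.02 0.03 0 0 0;0 0 0 0 0",
)

```text
time: 6.58
tool_pos: [463.5, -83.9, 201.5]
tcp_rot: [179.9, -0.1, 9.3]
ft_force: [0.6, 0.3, 0.8]
finger_gap: 42.9
grip_force: 0.0
```

```bash
python3 - <<'E'
from h import *
s=sense();print(s['tool_pos'],W2T(s['tool_pos']),s['tcp_rot'])
w=shot('wrist');cv2.imwrite('pics/w2.png',w['frame']);np.savez('w2.npz',f=w['frame'],D=w['depth'],E=w['E'],K=w['K'])
t=shot('top');C=cloud(t);Z=C[...,2]
m=np.zeros_like(Z,bool);m[210:380,130:420]=1
P=C[m&(Z>85)&(Z<110)];print('rib in tray',[W2T(p).round(1) for p in (P.mean(0),)])
E
```

```text
[463.47538946 -83.9257022  201.53566518] [-98.09288076   0.29943267 201.53566518] [ 1.79944304e+02 -5.67976472e-02  9.26121532e+00]
rib in tray [array([  1. , 249.5,  93.3])]
```

View pics/w2.png

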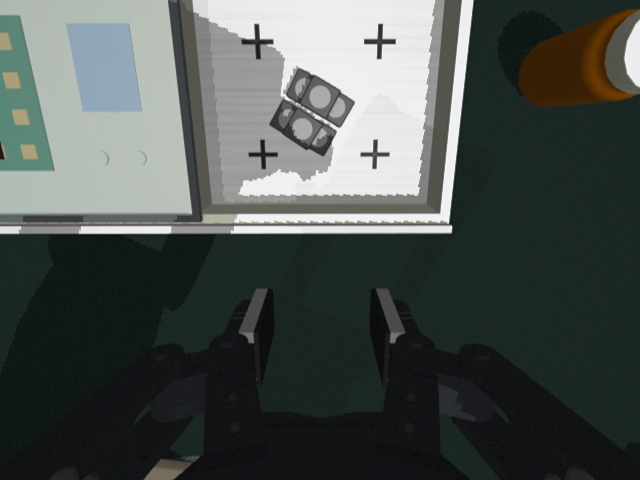

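The tray is fully uncovered, with the guard edge at column 185. Marks are at (257,41), (380,41), (263,154), (375,154). The top parts' discs are at (320,97) and (302,129).

```bash
python3 - <<'E'
from h import *
z=np.load('w2.npz');d=dict(frame=z['f'],depth=z['D'],E=z['E'],K=z['K']);C=cloud(d)
print('cam',d['E'][:3,3])
for uv in [(257,41),(380,41),(263,154),(375,154)]:
    u,v=uv;print('mark',ray(d,uv,20).round(1),W2T(ray(d,uv,20)).round(1),'depth z',C[v+8,u+8,2].round(1))
def blobs(C,fr,lo,hi,roi):
    m=(roi&(C[...,2]>lo)&(C[...,2]<hi)).astype(np.uint8)
    m=cv2.morphologyEx(m,cv2.MORPH_OPEN,np.ones((3,3)))
    n,l,st,ce=cv2.connectedComponentsWithStats(m)
    for i in range(1,n):
        if st[i,4]>40:
            P=C[l==i];r=cv2.minAreaRect(P[:,:2].astype(np.float32))
            print(lo,st[i,4],ce[i].round(0),P.mean(0).round(1),'tray',W2T(P.mean(0)).round(1),'rect',np.round(r[0],1),np.round(r[1],1),round(r[2],1))
roi=np.zeros((480,640),bool);roi[50:175,255:375]=1
blobs(C,d['frame'],49,65,roi);blobs(C,d['frame'],32,46,roi)
E
```

```text
cam [539.59634769 -70.73492876 343.59565085]
mark [596.6  -8.6  20. ] [45.6 52.9 20. ] depth z 20.2
mark [ 612.8 -107.7   20. ] [ 45.4 -47.6  20. ] depth z 19.2
mark [507.8 -23.5  20. ] [-44.5  52.6  20. ] depth z 18.9
mark [ 523.9 -122.2   20. ] [-44.7 -47.3  20. ] depth z 19.0
49 1057 [320.  96.] [560.8 -66.3  55.3] tray [ 0.8  1.8 55.3] rect [560.8 -66.3] [24. 24.] 70.1
49 965 [302. 128.] [536.  -56.4  55.3] tray [-22.1  15.7  55.3] rect [535.7 -56.3] [23.9 24. ] 66.1
32 496 [299.  85.] [567.9 -48.   37.3] tray [10.8 18.7 37.3] rect [568.  -47.9] [12.5 24.1] 70.7
32 524 [340. 110.] [554.8 -84.3  37.3] tray [ -8.1 -15.   37.3] rect [554.6 -84.2] [14.  23.9] 69.3
32 470 [282. 115.] [543.1 -38.2  37.3] tray [-12.   32.4  37.3] rect [542.9 -38.1] [12.9 23.8] 67.5
32 478 [323. 139.] [529.4 -74.1  37.3] tray [-31.5  -0.8  37.3] rect [529.5 -73.9] [14.2 23.9] 70.5
```

```bash
sed -i 's/TRAY=np.array.*/TRAY=np.array([560.3,-65.5,20.])/' h.py && python3 - <<'E'
from h import *
a=np.array([560.8,-66.3,110]);m3=T2W(45,-50,110);b=np.array([535.9,-56.4,110]);m1=T2W(-45,-50,110)
print(m3,m1)
plan((a,-20),(a-[0,0,68],-20),(a,-20),(m3,-20),(m3-[0,0,86],-20),(m3,-20),(b,-20),(b-[0,0,68],-20),(b,-20),(m1,-20),(m1-[0,0,86],-20))
E
```

```text
[ 612.86204538 -107.47893978  110.        ] [ 524.07055084 -122.17827638  110.        ]
shift [0.3255 0.     0.3044] twist 0.2561 min rows 4.1
shift [ 0.     -0.      0.2267] twist 0.0 min rows 1.6
shift [ 0.      0.     -0.2267] twist 0.0 min rows 1.6
shift [0.21   0.0696 0.    ] twist 0.0 min rows 1.6
shift [ 0.     -0.      0.2867] twist 0.0 min rows 2.1
shift [ 0.      0.     -0.2867] twist 0.0 min rows 2.1
shift [-0.2993 -0.0723 -0.    ] twist 0.0 min rows 2.2
shift [ 0.     -0.      0.2267] twist 0.0 min rows 1.6
shift [ 0.      0.     -0.2267] twist 0.0 min rows 1.6
shift [0.0379 0.2195 0.    ] twist 0.0 min rows 1.6
shift [ 0.     -0.      0.2867] twist 0.0 min rows 2.1
```

>>> apply_moves(
  series="0.06 0 0.06 0 0;0.08 0 0.07 0 0;0.08 0 0.07 0 0;0.07 0 0.06 0 0;0.0355 0 0.0444 0 0",
)

```text
time: 7.1
tool_pos: [562.1, -64.1, 107.3]
tcp_rot: [-179.9, 0.0, 9.5]
ft_force: [0.1, 0.1, 0.2]
finger_gap: 42.8
grip_force: 0.0
```

>>> apply_moves(
  series="0 0 0 0.05 0;0 0 0 0.055 0;0 0 0 0.055 0;0 0 0 0.055 0;0 0 0 0.041 0",
)

```text
time: 7.52
tool_pos: [561.0, -64.6, 109.1]
tcp_rot: [-180.0, 0.0, -20.2]
ft_force: [0.2, 0.5, 0.6]
finger_gap: 42.8
grip_force: 0.0
```

>>> apply_moves(
  series="0 0 0 0 0;0 0 0 0 0",
)

```text
time: 7.68
tool_pos: [560.7, -65.2, 109.2]
tcp_rot: [-180.0, 0.0, -19.7]
ft_force: [0.3, 0.3, 0.4]
finger_gap: 42.6
grip_force: 0.0
```

```bash
python3 - <<'E'
from h import *
plan((np.array([560.8,-66.3,41]),-20))
E
```

```text
shift [0.0016 0.0035 0.2274] twist 0.0026 min rows 1.6
```

>>> apply_moves(
  series="0.0015 0.003 0.09 0 0;0 0 0.09 0 0;0 0 0.047 0 0;0 0 0 0 0.3;0 0 0 0 0.5",
  squeeze=25,
)

```text
time: 8.1
tool_pos: [560.0, -66.8, 40.7]
tcp_rot: [180.0, 0.1, -19.8]
ft_force: [-0.4, 0.6, -0.2]
finger_gap: 23.1
grip_force: 28.7
```

>>> apply_moves(
  series="0 0 0 0 0.7;0 0 0 0 0.7;0 0 0 0 0.7;0 0 -0.05 0 0.7;0 0 -0.1 0 0.7",
)

```text
time: 8.52
tool_pos: [557.2, -66.7, 83.1]
tcp_rot: [179.9, 0.4, -19.9]
ft_force: [-0.2, 0.2, -0.5]
finger_gap: 23.4
grip_force: 28.7
```

>>> apply_moves(
  series="0.05 0.02 0 0 0.7;0.09 0.03 0 0 0.7;0.07 0.02 0 0 0.7;0 0 0.04 0 0.7;0 0 0.07 0 0.7",
)

```text
time: 8.93
tool_pos: [615.7, -110.1, 56.5]
tcp_rot: [-180.0, -0.4, -20.0]
ft_force: [0.4, 0.1, -0.5]
finger_gap: 23.4
grip_force: 28.8
```

>>> apply_moves(
  series="0 0 0.06 0 0.7;0 0 0.025 0 0.7;0 0 0.008 0 0.7;0 0 0 0 0.7",
)

```text
time: 9.27
tool_pos: [611.6, -108.3, 24.9]
tcp_rot: [180.0, 0.1, -19.9]
ft_force: [-0.3, 0.1, -0.5]
finger_gap: 23.3
grip_force: 28.8
```

Lower about 1 mm more, release, then go for T2.

>>> apply_moves(
  series="0 0 0.003 0 0.7;0 0 0 0 0.5;0 0 0 0 0.1;0 0 0 0 0;0 0 -0.08 0 0",
)

```text
time: 9.68
tool_pos: [608.9, -107.8, 44.2]
tcp_rot: [180.0, 0.4, -20.0]
ft_force: [-0.5, 0.3, -0.8]
finger_gap: 42.6
grip_force: 0.0
```

>>> apply_moves(
  series="0 0 -0.12 0 0;-0.05 -0.01 -0.08 0 0;-0.1 -0.025 0 0 0;-0.1 -0.025 0 0 0;-0.05 -0.012 0 0 0",
)

```text
time: 10.1
tool_pos: [533.5, -56.3, 109.4]
tcp_rot: [-180.0, -0.0, -19.9]
ft_force: [-0.5, 0.7, 0.1]
finger_gap: 42.3
grip_force: 0.0
```

>>> apply_moves(
  series="0 0 0 0 0;0 0 0 0 0",
)

```text
time: 10.27
tool_pos: [535.1, -57.3, 109.3]
tcp_rot: [-180.0, -0.1, -19.9]
ft_force: [-0.4, 0.5, -0.9]
finger_gap: 42.6
grip_force: 0.0
```

```bash
python3 - <<'E'
from h import *
plan((np.array([535.9,-56.4,41]),-20))
E
```

```text
shift [ 0.0014 -0.0038  0.2277] twist 0.0009 min rows 1.6
```

>>> apply_moves(
  series="0.0015 -0.0035 0.09 0.01 0;0 0 0.09 0.01 0;0 0 0.047 0 0;0 0 0 0 0.3;0 0 0 0 0.5",
)

```text
time: 10.68
tool_pos: [536.3, -57.3, 40.2]
tcp_rot: [180.0, 0.0, -22.3]
ft_force: [0.4, -0.6, 0.5]
finger_gap: 23.3
grip_force: 28.5
```

>>> apply_moves(
  series="0 0 0 0 0.7;0 0 0 0 0.7;0 0 0 0 0.7;0 0 -0.05 -0.01 0.7;0 0 -0.1 -0.01 0.7",
)

```text
time: 11.1
tool_pos: [532.7, -56.3, 82.2]
tcp_rot: [179.9, 0.4, -19.9]
ft_force: [-0.4, -0.5, -1.2]
finger_gap: 23.5
grip_force: 28.5
```

>>> apply_moves(
  series="0.01 0.05 0 0 0.7;0.018 0.1 0 0 0.7;0.01 0.07 0 0 0.7;0 0 0.04 0 0.7;0 0 0.07 0 0.7",
)

```text
time: 11.52
tool_pos: [526.6, -124.7, 55.2]
tcp_rot: [-180.0, -0.4, -20.1]
ft_force: [-0.0, -0.3, 0.1]
finger_gap: 23.5
grip_force: 28.6
```

>>> apply_moves(
  series="0 0 0.06 0 0.7;0 0 0.025 0 0.7;0 0 0.01 0 0.7;0 0 0 0 0.7",
)

```text
time: 11.85
tool_pos: [523.6, -122.3, 23.3]
tcp_rot: [-180.0, 0.1, -19.9]
ft_force: [-0.3, 0.4, 0.3]
finger_gap: 22.9
grip_force: 28.6
```

>>> apply_moves(
  series="0 0 0 0 0.5;0 0 0 0 0.1;0 0 0 0 0;0 0 -0.06 0 -0.3;0 0 -0.12 0 -0.5",
)

```text
time: 12.27
tool_pos: [520.7, -121.6, 74.4]
tcp_rot: [180.0, 0.5, -19.9]
ft_force: [0.6, -0.0, -0.4]
finger_gap: 63.9
grip_force: 0.0
```

>>> apply_moves(
  series="0 0 -0.12 0 -0.5;-0.07 -0.05 -0.12 0 -0.5;-0.1 -0.05 -0.1 0 -0.5;-0.05 -0.04 -0.05 0 -0.5;0 0 0 0 -0.5",
)

```text
time: 12.68
tool_pos: [480.3, -62.0, 196.4]
tcp_rot: [-179.9, -0.5, -19.9]
ft_force: [-0.1, -0.1, -0.3]
finger_gap: 64.0
grip_force: 0.0
```

>>> apply_moves(
  series="0 0 0 0 -0.5;0 0 0 0 -0.5",
)

```text
time: 12.85
tool_pos: [479.2, -64.1, 190.6]
tcp_rot: [180.0, -0.0, -19.9]
ft_force: [0.3, -0.8, -1.6]
finger_gap: 64.0
grip_force: 0.0
```

```bash
cat >> h.py <<'E'
def parts(d,roi=None):
    """top faces of parts in the tray, by height bands"""
    C=cloud(d);Z=C[...,2];T=(C-TRAY);x=T@EX;y=T@EY
    inn=(abs(x)<86)&(abs(y)<96)&(d['depth']>0)
    for lo,hi in((32,46),(49,66)):
        m=cv2.morphologyEx((inn&(Z>lo)&(Z<hi)).astype(np.uint8),cv2.MORPH_OPEN,np.ones((3,3)))
        n,l,st,ce=cv2.connectedComponentsWithStats(m)
        for i in range(1,n):
            if st[i,4]>60:
                P=C[l==i];r=cv2.minAreaRect(P[:,:2].astype(np.float32))
                print(lo,st[i,4],ce[i].round(0),'z',P[:,2].mean().round(1),'world',np.round(r[0],1),'tray',W2T([*r[0],0])[:2].round(1),np.round(r[1],1),round(r[2],1))
E
python3 - <<'E'
from h import *
print(sense()['tool_pos']);w=shot('wrist');cv2.imwrite('pics/w3.png',w['frame']);parts(w)
E
```

```text
[479.16626451 -64.09404013 190.55293022]
32 1177 [316.  33.] z 37.3 world [ 614.7 -108.7] tray [ 46.6 -51.5] [23.7 24.1] 68.4
32 945 [274. 124.] z 37.3 world [565.7 -54.6] tray [7.1 9.9] [24.2 23.8] 71.0
32 939 [307. 124.] z 37.3 world [556.8 -78.6] tray [ -5.6 -12.3] [23.5 23.7] 70.0
32 896 [370. 144.] z 37.3 world [ 525.1 -121.9] tray [-44.  -49.9] [24.3 23.7] 70.0
32 887 [274. 159.] z 37.2 world [540.5 -44.5] tray [-16.1  24. ] [23.7 24. ] 67.0
32 876 [307. 159.] z 37.3 world [531.1 -69. ] tray [-29.4   1.3] [23.9 23.7] 70.1
```

View pics/w3.png

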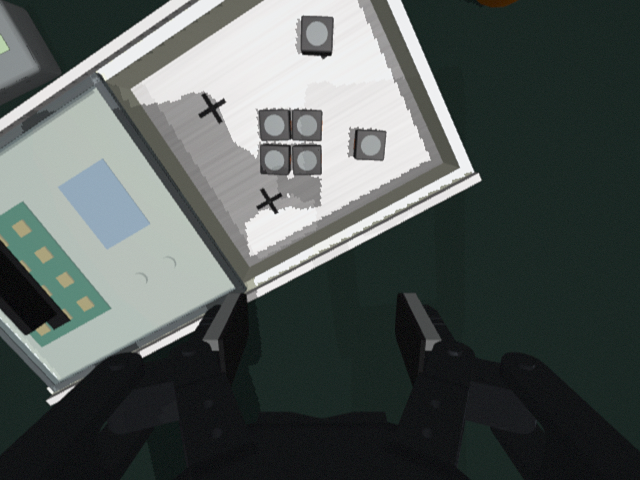

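The image shows two parts on the far marks at (316,33) and (370,144). The 2×2 square is around (290,142), and the free marks are at (212,108) and (268,200). Next I'll grip the lower pair along its line and slide it.

```bash
python3 - <<'E'
from h import *
c=np.array([535.8,-56.8,100]);g=T2W(-47,31.5,21)
plan((c,-20.5),(c-[0,0,79],-20.5),(g,-20.5))
E
```

```text
shift [ 0.1702 -0.088   0.2992] twist 0.0047 min rows 2.6
shift [ 0.     -0.      0.2633] twist 0.0 min rows 1.9
shift [-0.1015 -0.0144 -0.    ] twist 0.0 min rows 0.7
```

>>> apply_moves(
  series="0.04 -0.02 0.06 0.005 -0.5;0.05 -0.025 0.07 0 -0.5;0.05 -0.025 0.08 0 -0.5;0.03 -0.018 0.06 0 -0.5;0 0 0.03 0 -0.5",
)

```text
time: 13.32
tool_pos: [535.0, -56.9, 96.0]
tcp_rot: [180.0, 0.3, -20.6]
ft_force: [-0.4, -0.0, -0.4]
finger_gap: 64.2
grip_force: 0.0
```

>>> apply_moves(
  series="0 0 0 0 -0.5;0 0 0 0 -0.5",
)

```text
time: 13.48
tool_pos: [534.8, -57.1, 99.4]
tcp_rot: [180.0, 0.2, -20.5]
ft_force: [0.2, -0.3, -0.5]
finger_gap: 63.9
grip_force: 0.0
```

```bash
python3 - <<'E'
from h import *
plan((np.array([535.8,-56.8,21]),-20.5))
E
```

```text
shift [ 0.0029 -0.0022  0.2613] twist -0.0004 min rows 1.9
```

>>> apply_moves(
  series="0.003 -0.002 0.08 0 -0.5;0 0 0.09 0 -0.5;0 0 0.06 0 -0.5;0 0 0.03 0 -0.5;0 0 0 0 -0.3",
)

```text
time: 13.9
tool_pos: [535.6, -56.6, 21.4]
tcp_rot: [180.0, 0.1, -20.5]
ft_force: [-0.4, 1.4, -1.5]
finger_gap: 55.8
grip_force: 0.0
```

>>> apply_moves(
  series="0 0 0 0 -0.15;0 0 0 0 0.1;0 0 0 0 0.1;0 0 0 0 0.1",
  squeeze=25,
)

```text
time: 14.23
tool_pos: [538.3, -56.9, 24.2]
tcp_rot: [-180.0, -0.2, -20.5]
ft_force: [0.7, -1.4, 5.2]
finger_gap: 47.1
grip_force: 26.9
```

>>> apply_moves(
  series="-0.01 0 -0.008 0 0.1;-0.02 -0.003 0 0 0.1;-0.025 -0.004 0 0 0.1;-0.025 -0.004 0 0 0.1;-0.02 -0.003 0 0 0.1",
)

```text
time: 14.65
tool_pos: [509.0, -41.5, 24.6]
tcp_rot: [180.0, 0.1, -20.5]
ft_force: [0.1, -0.4, -0.7]
finger_gap: 47.2
grip_force: 26.0
```

>>> apply_moves(
  series="0 0 0.003 0 0.1;0 0 0 0 -0.1;0 0 0 0 -0.3;0 0 0 0 -0.3;0 0 -0.06 0 -0.3",
)

```text
time: 15.07
tool_pos: [507.6, -41.7, 38.9]
tcp_rot: [179.9, 0.3, -20.5]
ft_force: [-0.8, 0.0, -0.4]
finger_gap: 55.6
grip_force: 0.0
```

>>> apply_moves(
  series="0 0 -0.12 0 0;0 0 -0.12 0 0;-0.07 0 -0.12 0 0;-0.05 0 -0.1 0 0;0 0 -0.05 0 0",
)

```text
time: 15.48
tool_pos: [476.8, -29.1, 199.6]
tcp_rot: [-179.9, -0.3, -20.5]
ft_force: [0.2, -0.2, 0.5]
finger_gap: 42.8
grip_force: 0.0
```

>>> apply_moves(
  series="0 0 0 0 0;0 0 0 0 0",
)

```text
time: 15.65
tool_pos: [477.6, -29.7, 196.1]
tcp_rot: [-180.0, -0.2, -20.5]
ft_force: [0.5, -0.7, -1.1]
finger_gap: 42.6
grip_force: 0.0
```

```bash
python3 - <<'E'
from h import *
print(sense()['tool_pos']);w=shot('wrist');cv2.imwrite('pics/w4.png',w['frame']);parts(w)
plan((np.array([565.7,-54.6,100]),-110))
E
```

```text
[477.55337287 -29.70389293 196.10741441]
32 1110 [357.  17.] z 37.3 world [ 613.8 -108.1] tray [ 45.8 -50.8] [24.  22.7] 68.7
32 935 [313. 108.] z 37.3 world [565.8 -54.5] tray [7.3 9.9] [24.2 23.5] 69.5
32 944 [345. 107.] z 37.3 world [556.8 -78.7] tray [ -5.6 -12.5] [24.2 23.5] 69.5
32 919 [407. 127.] z 37.2 world [ 524.9 -121.9] tray [-44.1 -49.8] [24.5 24. ] 67.9
32 1595 [322. 180.] z 37.2 world [509.3 -40.9] tray [-46.3  32.6] [48.  24.6] 70.1
shift [ 0.3071 -0.026   0.3151] twist 0.7808 min rows 12.5
```

>>> apply_moves(
  series="0.06 -0.005 0.04 0 0;0.08 -0.007 0.06 0 0;0.08 -0.007 0.06 0 0;0.06 -0.005 0.06 0 0;0.027 -0.002 0.02 0 0",
)

```text
time: 16.12
tool_pos: [564.4, -54.8, 117.0]
tcp_rot: [179.9, 0.4, -20.6]
ft_force: [-0.2, 0.2, -0.3]
finger_gap: 42.9
grip_force: 0.0
```

>>> apply_moves(
  series="0 0 0 -0.05 0;0 0 0 -0.06 0;0 0 0 -0.06 0;0 0 0 -0.06 0;0 0 0 -0.06 0",
)

```text
time: 16.53
tool_pos: [564.2, -54.4, 120.0]
tcp_rot: [-179.9, 0.2, 13.0]
ft_force: [0.7, 0.4, -0.2]
finger_gap: 42.8
grip_force: 0.0
```

>>> apply_moves(
  series="0 0 0 -0.06 0;0 0 0 -0.06 0;0 0 0 -0.06 0;0 0 0 -0.06 0;0 0 0 -0.06 0",
)

```text
time: 16.95
tool_pos: [564.3, -54.4, 120.2]
tcp_rot: [-179.8, 0.1, 47.4]
ft_force: [-0.2, 0.2, -0.2]
finger_gap: 42.9
grip_force: 0.0
```

>>> apply_moves(
  series="0 0 0 -0.06 0;0 0 0 -0.06 0;0 0 0 -0.06 0;0 0 0 -0.015 0;0 0 0 0 0",
)

```text
time: 17.37
tool_pos: [564.3, -54.4, 120.3]
tcp_rot: [-179.8, 0.0, 69.5]
ft_force: [-0.9, 0.4, -0.5]
finger_gap: 42.8
grip_force: 0.0
```

>>> apply_moves(
  series="0 0 0 0 0",
)

```text
time: 17.45
tool_pos: [564.6, -54.4, 120.9]
tcp_rot: [-179.8, 0.0, 69.3]
ft_force: [0.2, 0.2, -0.6]
finger_gap: 43.2
grip_force: 0.0
```

```bash
python3 - <<'E'
from h import *
a=np.array([565.8,-54.5,22]);u=[0,0,55]
l2=np.array([556.8,-78.7,22])
plan((a,70),(T2W(45,50,22),70),(l2,70),(T2W(45,0,22),70))
E
```

```text
shift [0.0013 0.0039 0.3298] twist -0.0059 min rows 2.4
shift [0.1781 0.0442 0.    ] twist 0.0 min rows 1.3
shift [-0.2642 -0.0448 -0.    ] twist 0.0 min rows 1.9
shift [0.119  0.1266 0.    ] twist 0.0 min rows 1.2
```

>>> apply_moves(
  series="0.0015 0.0035 0.09 0 0;0 0 0.1 0 0;0 0 0.09 0 0;0 0 0.045 0 0;0 0 0 0 0.3",
)

```text
time: 17.87
tool_pos: [563.1, -53.8, 20.8]
tcp_rot: [-179.5, 0.1, 69.4]
ft_force: [-0.8, 1.1, -0.7]
finger_gap: 31.9
grip_force: 0.0
```

>>> apply_moves(
  series="0 0 0 0 0.6;0 0 0 0 0.7;0 0 0 0 0.7;0 0 0 0 0.7",
)

```text
time: 18.2
tool_pos: [568.3, -54.7, 27.5]
tcp_rot: [179.8, -0.0, 69.4]
ft_force: [-0.8, -0.2, -0.2]
finger_gap: 23.7
grip_force: 28.9
```

>>> apply_moves(
  series="0 0 -0.05 0 0.7;0 0 -0.07 0 0.7;0.04 0.01 -0.03 0 0.7;0.06 0.015 0 0 0.7;0.05 0.012 0 0 0.7",
)

```text
time: 18.62
tool_pos: [595.3, -15.4, 72.9]
tcp_rot: [179.8, -0.1, 69.4]
ft_force: [-0.2, -0.2, -0.2]
finger_gap: 23.5
grip_force: 29.0
```

>>> apply_moves(
  series="0.028 0.007 0 0 0.7;0 0 0.05 0 0.7;0 0 0.06 0 0.7;0 0 0.03 0 0.7;0 0 0.008 0 0.7",
)

```text
time: 19.03
tool_pos: [596.2, -8.4, 23.7]
tcp_rot: [-179.8, 0.1, 69.5]
ft_force: [-1.8, -0.2, -0.2]
finger_gap: 23.2
grip_force: 29.0
```

>>> apply_moves(
  series="0 0 0 0 0.7;0 0 0 0 0.7",
)

```text
time: 19.2
tool_pos: [598.1, -9.1, 26.4]
tcp_rot: [-180.0, 0.0, 69.4]
ft_force: [0.4, -0.4, -0.1]
finger_gap: 23.3
grip_force: 29.0
```

>>> apply_moves(
  series="0 0 0.002 0 0.7;0 0 0 0 0.4;0 0 0 0 0;0 0 0 0 0;0 0 -0.06 0 0",
)

```text
time: 19.62
tool_pos: [595.1, -8.9, 40.3]
tcp_rot: [-179.7, 0.1, 69.4]
ft_force: [-0.8, -0.5, 0.4]
finger_gap: 42.7
grip_force: 0.0
```

>>> apply_moves(
  series="0 0 -0.1 0 0;-0.06 -0.01 -0.04 0 0;-0.09 -0.017 0 0 0;-0.08 -0.015 0 0 0;-0.034 -0.003 0 0 0",
)

```text
time: 20.03
tool_pos: [556.4, -80.6, 86.2]
tcp_rot: [180.0, 0.0, 69.4]
ft_force: [-0.4, 0.5, -0.2]
finger_gap: 42.4
grip_force: 0.0
```

>>> apply_moves(
  series="0 0 0 0 0;0 0 0 0 0;0 0 0 0 0",
)

```text
time: 20.28
tool_pos: [557.9, -77.9, 85.6]
tcp_rot: [180.0, -0.0, 69.4]
ft_force: [0.4, 0.5, 0.2]
finger_gap: 42.6
grip_force: 0.0
```

```bash
python3 - <<'E'
from h import *
l2=np.array([556.8,-78.7,22])
plan((l2,70),(T2W(45,0,22),70))
E
```

```text
shift [-0.0038 -0.0024  0.212 ] twist -0.005 min rows 1.5
shift [0.119  0.1266 0.    ] twist 0.0 min rows 1.2
```

>>> apply_moves(
  series="-0.003 -0.002 0.06 0 0;0 0 0.09 0 0;0 0 0.058 0 0;0 0 0 0 0.3;0 0 0 0 0.6",
)

```text
time: 20.7
tool_pos: [556.4, -78.0, 22.3]
tcp_rot: [-179.9, -0.0, 69.5]
ft_force: [-0.1, 0.3, -1.2]
finger_gap: 23.3
grip_force: 29.0
```

>>> apply_moves(
  series="0 0 0 0 0.7;0 0 0 0 0.7;0 0 0 0 0.7;0 0 -0.05 0 0.7;0 0 -0.07 0 0.7",
)

```text
time: 21.12
tool_pos: [554.7, -78.6, 57.6]
tcp_rot: [-179.8, 0.0, 69.4]
ft_force: [0.7, 0.5, -0.7]
finger_gap: 23.1
grip_force: 29.0
```

>>> apply_moves(
  series="0.03 0.03 -0.03 0 0.7;0.06 0.065 0 0 0.7;0.029 0.03 0 0 0.7;0 0 0.05 0 0.7;0 0 0.06 0 0.7",
)

```text
time: 21.53
tool_pos: [607.3, -58.8, 37.6]
tcp_rot: [179.7, -0.1, 69.5]
ft_force: [-0.2, 0.4, -0.6]
finger_gap: 22.9
grip_force: 29.1
```

>>> apply_moves(
  series="0 0 0.03 0 0.7;0 0 0.008 0 0.7;0 0 0 0 0.7;0 0 0.002 0 0.7",
)

```text
time: 21.87
tool_pos: [604.7, -59.1, 24.0]
tcp_rot: [179.9, -0.0, 69.4]
ft_force: [1.7, 0.3, -0.5]
finger_gap: 23.5
grip_force: 29.1
```

>>> apply_moves(
  series="0 0 0 0 0.4;0 0 0 0 0;0 0 0 0 0;0 0 -0.06 0 0;0 0 -0.1 0 0",
)

```text
time: 22.28
tool_pos: [601.1, -58.4, 67.9]
tcp_rot: [-179.6, 0.1, 69.4]
ft_force: [0.4, -0.4, -1.1]
finger_gap: 42.9
grip_force: 0.0
```

```bash
python3 - <<'E'
from h import *
w=T2W(-52,22,22);print(w)
plan((w+[0,0,60],70),(w,70),(T2W(-45,-5,22),70))
E
```

```text
[505.40507643 -52.28836248  22.        ]
shift [-0.0931 -0.3058 -0.0469] twist -0.005 min rows 2.3
shift [ 0.  -0.   0.2] twist 0.0 min rows 1.4
shift [-0.067   0.0645  0.    ] twist 0.0 min rows 0.7
```

>>> apply_moves(
  series="-0.01 -0.03 -0.05 0 0.2;-0.02 -0.08 0 0 0.2;-0.03 -0.09 0 0 0.2;-0.025 -0.075 0 0 0.2;-0.008 -0.031 0 0 0.2",
)

```text
time: 22.7
tool_pos: [505.9, -52.6, 86.0]
tcp_rot: [-179.9, 0.0, 69.4]
ft_force: [-0.2, 0.8, 0.8]
finger_gap: 34.3
grip_force: 0.0
```

>>> apply_moves(
  series="0 0 0 0 0.2;0 0 0 0 0.2;0 0 0 0 0.2",
)

```text
time: 22.95
tool_pos: [509.6, -53.0, 86.9]
tcp_rot: [179.9, -0.0, 69.4]
ft_force: [0.2, 0.6, 0.1]
finger_gap: 34.7
grip_force: 0.0
```

```bash
python3 - <<'E'
from h import *
plan((T2W(-52,22,22),70))
E
```

```text
shift [-0.0029 -0.0139  0.2164] twist -0.005 min rows 1.6
```

>>> apply_moves(
  series="-0.003 -0.013 0.05 0 0.2;0 0 0.08 0 0.2;0 0 0.06 0 0.2;0 0 0.024 0 0.2;0 0 0 0 0.3",
)

```text
time: 23.37
tool_pos: [505.1, -52.2, 21.1]
tcp_rot: [-180.0, -0.0, 69.4]
ft_force: [0.4, -0.1, 0.4]
finger_gap: 29.9
grip_force: 0.0
```

>>> apply_moves(
  series="0 0 0 0 0.5;0 0 0 0 0.7;0 0 0 0 0.7;-0.01 0.003 0 0 0.7;-0.01 0.01 -0.01 0 0.7",
)

```text
time: 23.78
tool_pos: [505.5, -59.2, 24.7]
tcp_rot: [-179.9, 0.0, 69.5]
ft_force: [-0.3, -0.9, -0.3]
finger_gap: 23.1
grip_force: 26.9
```

>>> apply_moves(
  series="-0.02 0.025 -0.02 0 0.7;-0.027 0.026 0 0 0.7;0 0 0.022 0 0.7;0 0 0.007 0 0.7;0 0 0 0 0.7",
)

```text
time: 24.2
tool_pos: [515.6, -78.3, 21.8]
tcp_rot: [180.0, 0.0, 69.4]
ft_force: [0.7, -1.5, 1.8]
finger_gap: 23.1
grip_force: 27.2
```

>>> apply_moves(
  series="0 0 0.002 0 0.5;0 0 0 0 0.2;0 0 0 0 0.2;0 0 -0.06 0 0.2;0 0 -0.1 0 0.2",
)

```text
time: 24.62
tool_pos: [511.6, -76.6, 65.9]
tcp_rot: [-179.5, 0.0, 69.4]
ft_force: [-0.1, -0.1, 0.2]
finger_gap: 34.0
grip_force: 0.0
```

>>> apply_moves(
  series="0 0 -0.12 0 0;0 -0.06 -0.12 0 0;0 -0.08 -0.08 0 0;0 -0.08 0 0 0;0 -0.05 0 0 0",
)

```text
time: 25.03
tool_pos: [439.1, -48.7, 167.4]
tcp_rot: [179.9, -0.0, 69.5]
ft_force: [0.2, 0.5, 0.8]
finger_gap: 42.7
grip_force: 0.0
```

>>> apply_moves(
  series="0 0 0 0 0;0 0 0 0 0",
)

```text
time: 25.2
tool_pos: [439.3, -49.0, 165.5]
tcp_rot: [180.0, -0.0, 69.5]
ft_force: [0.6, 0.1, 0.8]
finger_gap: 42.5
grip_force: 0.0
```

```bash
python3 - <<'E'
from h import *
print(sense()['tool_pos'],sense()['tcp_rot']);w=shot('wrist');parts(w)
t=shot('top');print('top');parts(t)
cv2.imwrite('pics/fin1.png',np.hstack([cv2.resize(w['frame'],(400,300)),cv2.resize(t['frame'][180:400,120:420],(400,300))]))
E
```

```text
[439.29367708 -48.98734617 165.48730641] [ 1.79982864e+02 -8.66147159e-03  6.94654520e+01]
32 1255 [509. 102.] z 37.3 world [599.   -9.1] tray [47.4 49.3] [23.9 25.5] 69.9
32 1101 [530. 166.] z 37.2 world [605.  -59.5] tray [45.1 -1.4] [24.1 25.3] 68.7
32 1015 [401. 170.] z 37.3 world [512.5 -28.5] tray [-41.1  44.3] [23.5 24.4] 69.5
32 998 [553. 219.] z 37.1 world [ 614.5 -107.6] tray [ 46.5 -50.4] [24.1 25.4] 70.2
32 926 [423. 226.] z 37.2 world [515.9 -77. ] tray [-45.6  -4.1] [23.8 24.1] 69.4
32 845 [447. 270.] z 37.1 world [ 524.7 -120.7] tray [-44.1 -48.6] [24.2 24.2] 67.5
top
32 199 [362. 253.] z 38.0 world [ 615.5 -110.4] tray [ 47.1 -53.3] [23.9 24.2] 67.5
32 200 [333. 257.] z 38.1 world [606.  -61.8] tray [45.7 -3.8] [24.  23.8] 67.3
32 205 [303. 260.] z 38.1 world [600.  -11.2] tray [48. 47.] [24.1 23.7] 70.8
32 211 [369. 307.] z 38.1 world [ 525.5 -123.4] tray [-43.8 -51.4] [23.8 23.7] 67.7
32 112 [343. 308.] z 38.2 world [522.2 -81.5] tray [-40.2  -9.6] [23.9 13. ] 70.2
32 139 [313. 310.] z 38.3 world [517.3 -31.9] tray [-36.9  40.2] [24.1 16.2] 73.1
```

View pics/fin1.png

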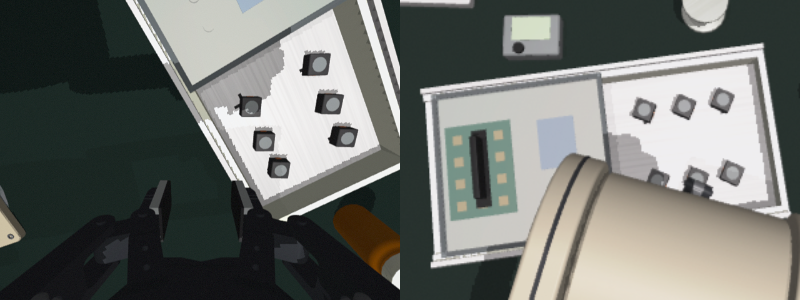

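The image shows all six parts flat in a 3×2 layout with four on the marks, and the guard still parked. Now to shut the guard.

>>> apply_moves(
  series="0 0 0 0.05 0;0 0 0 0.06 0;0 0 0 0.06 0;0 0 0 0.06 0;0 0 0 0.06 0",
)

```text
time: 25.72
tool_pos: [440.1, -49.6, 165.1]
tcp_rot: [-180.0, 0.0, 35.8]
ft_force: [0.3, 0.6, 1.3]
finger_gap: 43.0
grip_force: 0.0
```

>>> apply_moves(
  series="0 0 0 0.06 0;0 0 0 0.06 0;0 0 0 0.06 0;0 0 0 0.054 0;0 0 0 0 0",
)

```text
time: 26.13
tool_pos: [440.0, -49.6, 165.1]
tcp_rot: [-180.0, 0.1, 9.1]
ft_force: [0.5, 0.9, 0.3]
finger_gap: 42.9
grip_force: 0.0
```

```bash
python3 - <<'E'
from h import *
r=T2W(1,249.5,74)
plan((r+[0,0,60],9.4),(r,9.4))
E
```

```text
shift [ 0.3862 -0.716   0.1037] twist -0.0028 min rows 5.9
shift [ 0.  -0.   0.2] twist 0.0 min rows 1.4
```

>>> apply_moves(
  series="0.03 -0.04 0 0 0;0.04 -0.08 0 0 0;0.05 -0.09 0 0 0;0.05 -0.09 0 0 0;0.05 -0.09 0 0 0",
)

```text
time: 26.55
tool_pos: [486.3, 78.0, 165.2]
tcp_rot: [-180.0, 0.0, 9.6]
ft_force: [0.5, 0.5, -0.6]
finger_gap: 42.7
grip_force: 0.0
```

>>> apply_moves(
  series="0.05 -0.09 0 0 0;0.05 -0.09 0 0 0;0.04 -0.09 0.03 0 0;0.026 -0.056 0.04 -0.003 0;0 0 0.033 0 0",
)

```text
time: 26.97
tool_pos: [519.6, 184.8, 133.7]
tcp_rot: [-179.9, -0.0, 10.1]
ft_force: [-0.9, 0.4, -0.0]
finger_gap: 42.6
grip_force: 0.0
```

>>> apply_moves(
  series="0 0 0 0 0;0 0 0 0 0",
)

```text
time: 27.13
tool_pos: [518.1, 180.8, 133.4]
tcp_rot: [180.0, 0.2, 9.8]
ft_force: [-0.5, -0.5, 0.4]
finger_gap: 42.5
grip_force: 0.0
```

```bash
python3 - <<'E'
from h import *
r=T2W(1,249.5,74)
plan((r,9.4))
E
```

```text
shift [0.0081 0.0012 0.198 ] twist 0.0039 min rows 1.4
```

Grip the rib and pull the guard towards −y (+tool y) by about 200 mm.

>>> apply_moves(
  series="0.008 0.001 0.06 0.004 0;0 0 0.08 0 0;0 0 0.055 0 0;0 0 0 0 0.4;0 0 0 0 0.8",
  squeeze=30,
)

```text
time: 27.55
tool_pos: [520.8, 180.4, 76.2]
tcp_rot: [180.0, 0.1, 9.2]
ft_force: [-0.7, -0.4, 0.6]
finger_gap: 19.5
grip_force: 0.0
```

>>> apply_moves(
  series="0 0 0 0 1;0 0 0 0 1;0 0 0 0 1;0 0.02 0 0 1;0 0.05 0 0 1",
)

```text
time: 27.97
tool_pos: [525.2, 162.7, 77.9]
tcp_rot: [-179.9, -0.1, 9.4]
ft_force: [-2.7, 3.3, 5.5]
finger_gap: 7.3
grip_force: 34.1
```

>>> apply_moves(
  series="0 0.06 0 0 1;0 0.07 0 0 1;0 0.07 0 0 1;0 0.07 0 0 1;0 0.07 0 0 1",
)

```text
time: 28.38
tool_pos: [542.1, 59.9, 77.9]
tcp_rot: [-179.9, -0.2, 9.3]
ft_force: [-0.1, 4.0, 4.1]
finger_gap: 7.4
grip_force: 33.9
```

>>> apply_moves(
  series="0 0.07 0 0 1;0 0.07 0 0 1;0 0.05 0 0 1;0 0.02 0 0 1;0 0.01 0 0 1",
)

```text
time: 28.8
tool_pos: [553.0, -6.0, 77.9]
tcp_rot: [180.0, -0.2, 9.2]
ft_force: [-0.9, 1.8, 7.1]
finger_gap: 6.9
grip_force: 34.3
```

>>> apply_moves(
  series="0 0.01 0 0 1;0 0.01 0 0 1;0 0 0 0 1",
)

```text
time: 29.05
tool_pos: [553.8, -11.4, 78.0]
tcp_rot: [180.0, -0.2, 9.3]
ft_force: [-1.6, -1.1, 6.8]
finger_gap: 7.1
grip_force: 34.2
```

```bash
python3 - <<'E'
from h import *
print(W2T(sense()['tool_pos']))
E
```

```text
[ 2.4749406  54.47390065 77.96054542]
```

>>> apply_moves(
  series="0 0.007 0 0 1;0 0.007 0 0 1;0 0.003 0 0 1;0 0 0 0 1",
)

```text
time: 29.38
tool_pos: [554.6, -15.9, 78.0]
tcp_rot: [180.0, -0.1, 9.3]
ft_force: [-1.6, 0.9, 6.0]
finger_gap: 7.1
grip_force: 34.2
```

>>> apply_moves(
  series="0 0.004 0 0 1;0 0.003 0 0 1;0 0 0 0 1",
)

```text
time: 29.63
tool_pos: [554.6, -16.1, 77.9]
tcp_rot: [-179.8, -0.1, 9.3]
ft_force: [-3.9, 10.4, 9.7]
finger_gap: 7.4
grip_force: 34.5
```

>>> apply_moves(
  series="0 0.005 0 0 1;0 0 0 0 1",
)

```text
time: 29.8
tool_pos: [554.6, -16.1, 77.9]
tcp_rot: [-179.7, -0.1, 9.3]
ft_force: [-5.1, 16.4, 10.6]
finger_gap: 7.1
grip_force: 34.8
```

>>> apply_moves(
  series="0 -0.009 0 0 1;0 0 0 0 0.5;0 0 0 0 0;0 0 0 0 0;0 0 -0.05 0 0",
)

```text
time: 30.22
tool_pos: [551.3, -16.8, 88.2]
tcp_rot: [-179.9, 0.3, 9.3]
ft_force: [-0.6, 0.7, -1.3]
finger_gap: 42.9
grip_force: 0.0
```

>>> apply_moves(
  series="0 0 -0.1 0 0;0 0 -0.12 0 0;-0.06 0 -0.08 0 0;-0.08 0 0 0 0;-0.08 0 0 0 0",
)

```text
time: 30.63
tool_pos: [489.5, -28.0, 183.7]
tcp_rot: [179.9, -0.2, 9.3]
ft_force: [-0.6, -0.7, -0.1]
finger_gap: 42.8
grip_force: 0.0
```

>>> apply_moves(
  series="-0.08 0 0 0 0;-0.06 0.0 0 0 0;0 0 0 0 0;0 0 0 0 0",
)

```text
time: 30.97
tool_pos: [446.8, -34.5, 181.4]
tcp_rot: [180.0, -0.1, 9.2]
ft_force: [-0.1, -0.9, -0.5]
finger_gap: 42.3
grip_force: 0.0
```

```bash
python3 - <<'E'
from h import *
w=shot('wrist');d=shot('scene');b=d['frame'];t=shot('top');C=cloud(w);Z=C[...,2]
m=(Z>86)&(Z<105)&(abs((C-TRAY)@EX)<60)&(abs((C-TRAY)@EY)<90);print('rib',m.sum(),W2T(C[m].mean(0)))
cv2.imwrite('pics/end.png',np.hstack([cv2.resize(w['frame'],(400,300)),cv2.resize(b[150:375,180:480],(400,300))]))
E
```

```text
rib 1760 [ 1.6493263  50.36647822 94.2217616 ]
```

View pics/end.png

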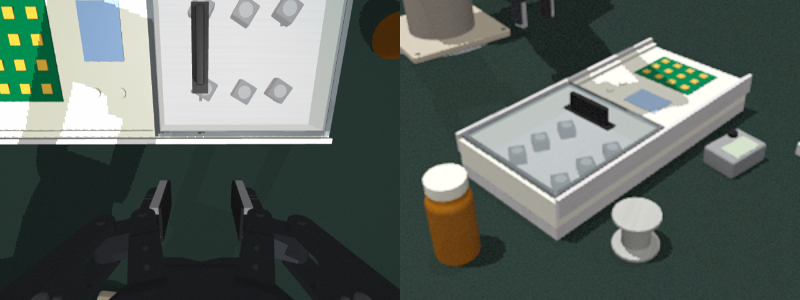

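The guard is fully shut, with the rib at y = 50 mm. The six parts lie in one layer under it, and the bystanders look untouched.

```bash
python3 -c "
from bench import hand_in;print(hand_in())"
```

```text
the job is handed in; nothing more can be done
None
```

The job is handed in at about 31 s: the guard was opened to its stop, the six inductors lie in one layer with one on each cross mark, the guard is fully shut over them, and the jar, spool and meter look untouched; the judge's verdict was not shown.

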